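# Take the hub cap off a desk fan whose thread hand is unknown

### The arm

A 7-joint arm with a two-finger parallel gripper is mounted at the origin on the work surface; the furniture and walls round the work are solid. World frame = base frame: x ahead of the robot, y to its left, z up, the work surface at z = 0. Lengths are in m, angles in rad, forces in N, time in s.
With the tool pointing down it reaches from about 0.4 to 0.9 m from the base axis. Payload 5.5 kg.
Tool frame: the origin (TCP) lies on the centre line of the jaws, within the pads' length; the fingertips stand 11 mm ahead of it and the grasp point (between the pads) lies 8 mm behind it (r.tip_extent is the distance from the TCP to the fingertips, in m); z points along the fingers, y is the line along which they close (so a half turn about z gives the same grasp; the last joint's range is limited). The gripper opens to 85 mm and grips with 20 to 120 N. Pads are 22 mm wide; open, the fingers measure 114 mm over their backs; the gripper's body (76 mm by 85 mm) begins 54 mm behind the grasp point. The pads swing forward as they close: fully open they stand 13 mm farther back than shut.
Start: joints at [1.433, 0.501, -0.427, 1.55, 0.221, 1.138, -0.21], TCP at [0.254, -0.598, 0.242] pointing down, gripper open.
Joint ranges: [-2.88, 2.88], [-0.31, 2.03], [-1.54, 1.56], [0.2, 2.42], [-1.41, 4.55], [0.19, 2.02], [-2.57, 2.57]. Speed limits (rad/s): [2.57, 2.57, 3.14, 3.14, 3.14, 3.14, 3.14].

### API

Orientations are given as a unit quaternion [x, y, z, w].
In Python, from workcell import r, read_camera gives the robot as it stands. The module is installed in compiled form; this text tells all that it offers.
- The arm moves only by the tool servo_tool, never from a script. Its argument "plan" is a list of rows, each a list of 5 numbers: the closure, from 0 (fully open) to 1 (shut), then the shift along the world's x, y, z normalised to -1 to 1, where 1 is 600 mm, then the turn about the world's z normalised to -1 to 1, where 1 is 90 degrees. In form: [[claw, dx, dy, dz, spin], ...]. A call has 1 to 8 rows; each row is the pose to reach, as a shift and turn from the pose commanded when the call began; what a row does not reach only later rows make up. A row lasts 1/10 s, in which the tool goes at most 50 mm and 8.59 degrees, less where a joint would pass 70% of its speed; a pose out of reach is approached as far as the arm can. A call with a number of a shift or a turn outside -1 to 1 is refused whole. A call with a gripper value outside its range is refused whole. The fingers move at their own pace and stop on an object; the grip force is fixed at half the most. Time passes only in rows, so rows that repeat a pose let the fingers close. It gives the time, the measured TCP pose, the force, the opening and the grip force at its end, in the units of the state.
- r.state(): the state, without advancing time (a new reading comes with each control period).
- read_camera(name): name is "side" or "top"; returns a dict with "color" (420x560x3 uint8, red, green, blue), "range_z" (420x560 float32, m along the optical axis (not along the pixel's ray), 0 where there is no reading), "fov_y" (degrees; the focal length in pixels is half the picture's height over the tangent of half this angle, whatever the lens; pixels are square), "cx", "cy" (the principal point, pixels), "T" (4x4, takes a point from camera to world coordinates). Camera axes: x right, y down, z forward; pixel columns grow to the right and rows downward; lengths in m; the calibration is good to about 2 mm. A picture is of the moment at which its call begins.
- r.sign_off(): hands the job in; it is judged then, once.
The state is a dict: "clock": time; "joint_pos": joint angles; "qd": joint speeds; "joint_torque": joint torques, N m; "tcp_pos": TCP position; "eef_rot": TCP orientation; "wrist_force": force on the tool from outside, world axes, zero at the start; "ft_torque": the same for the moment, N m; "grip_width": finger opening in m; "grip_force": force on a finger pad.
Only numpy, scipy, OpenCV 4.12 (cv2) and the standard library are available. Lean on these libraries where they do the work, as an engineer would, in place of code of your own. Each camera call takes 0.05 s, during which the arm holds its last target. There are 200 camera calls.

### The job

The small desk fan is open for cleaning: its front guard is off, its head is tipped back to face the ceiling and a clip on the rear grille keeps the blade from spinning. The black ribbed hub cap that holds the blade may have a right-hand or a left-hand thread, so try it gently one way and then, if it binds, the other, without wrenching the fan round on its foot or disturbing the things beside it. Unscrew the cap until it comes free, lift it well clear of the hub (about 10 cm) and finish still holding it there, upright and at rest.

Things in the scene. Friction and masses are not known exactly. Their poses are not given: they have to be found in the camera images.
- cap: the hub cap: black plastic, upright ribs round it, slightly domed top, 38 mm in diameter, 30 mm high, about 60 g, hollow; upright on the fan's hub. Origin: centre of its underside; z up its axis. Its coarse thread is right- or left-handed, drawn anew at each start and not visible. While tight it has less than 2 mm of play up and down and cannot be pulled off
- cap_grip (a point): point on the cap's axis 24 mm above its underside, 6 mm below its top; grip its side near this height. The wrong way the cap turns 0.1 to 0.25 rad and binds hard (0.5 N m and more); the right way it turns against about 0.1 N m, climbs 7.5 mm per radian and is free to lift after 0.65 rad; turning on to 1.5 rad or more does no harm
- hub_top (a point): centre of the grey blade hub's flat top face, 48 mm in diameter, 124 mm above the desk, on which the cap stands; z up the cap's axis; turns with the fan's head. Under the cap a shaft stands 24 mm above this point. The blades lie at least 10 mm below this face, the clip between two of them reaches no higher than it, and the fan's round rim, 97 mm in radius, 1 mm above it
- fan_swivel (a joint): turn of the fan's head and stand on its foot about the vertical through the hub, rad, 0 at the start, anticlockwise from above positive. Stiff: it turns only under more than 0.6 N m, and then stays
- fan: the white fan's round foot, 128 mm in diameter, fixed on the desk; origin: centre of its underside, straight below the hub; with the arms of the stand the fan is 230 mm wide, along its own y when the swivel is 0
- front_guard: the fan's front guard: white wire disc 190 mm in diameter and 17 mm high, lying loose on the desk; origin: centre of its underside; leave alone
- ink_bottle: dark blue round ink bottle, 47 mm in diameter, 56 mm high, standing loose; origin: centre of its underside; leave alone
- glue_stick: yellow glue stick, 27 mm in diameter, 94 mm high, standing loose; origin: centre of its underside; leave alone
Things that resemble listed ones, but are neither listed nor needed, are in the scene too. Several things have the shape of the cap; the one meant has the colours described above.

How it is judged:
On the way:
1. the cap is unscrewed: turned at least 0.45 rad (26 degrees) on the hub, still over the shaft (angle between the x axis of cap and the x axis of hub_top, either way round above 0.45 rad and horizontal distance between cap and hub_top below 0.008 m and z of cap in the frame of hub_top below 0.03 m), for 0.05 s.
At the end, for the whole second after the job is handed in: the cap is held in the fingers, upright within 0.4 rad and at rest, its underside more than 60 mm above the hub face and touching nothing of the fan; the fan's head is within 0.45 rad (26 degrees) of where it stood on its foot (z of cap in the frame of hub_top above 0.06 m and contact force between the fingers and cap above 1 N and contact force between cap and fan below 0.2 N and angle between cap's own z axis and vertical below 0.4 rad and linear speed of cap below 0.03 m/s and value of joint fan_swivel between -0.45 and 0.45 rad); the arm keeps its last pose, push and grip.
It fails at once if the fan's head is wrenched round on its foot by more than 0.45 rad (value of joint fan_swivel above 0.45 rad or value of joint fan_swivel below -0.45 rad).
It fails at once if the guard, ink bottle or glue stick is shifted by more than 30 mm (distance of any of front_guard, ink_bottle, glue_stick from where it was at the start of the episode above 0.03 m).
It also fails if it takes over 43 s, if anything falls off the work surface, if the arm or the gripper's body presses on something with over 40 N, if the wrist force passes 120 N, or if a joint passes its speed limit or range.

## Working session

There is one attempt and no reset: what is moved stays moved. The work goes in short steps, Python scripts to look and compute and a tool call to move; the robot and the scene stay as the last step left them, time stands still between calls to the robot, and variables do not carry over. Pictures are saved under pics/ and viewed, at most 10 in all, crops included, and the job is handed in when it is done.

Besides the shell and the picture viewer there is one more tool, called after "Request:" as name(argument=value, ...) on one line, values as JSON. servo_tool: Moves the arm, as the interface text tells. Scaled input: -1 to 1 covers 600 mm each way for a shift and 90 degrees each way for a turn. Its arguments: {"type":"object","properties":{"plan":{"type":"array","items":{"type":"array","items":{"type":"number"}}}},"required":["plan"]}

```bash
mkdir -p pics; cat > h.py <<'E'
import numpy as np, cv2
from workcell import r, read_camera
def cam(n):
    c=read_camera(n); c['f']=c['color'].shape[0]/2/np.tan(np.radians(c['fov_y'])/2); return c
def pt(c,u,v,d=None):
    d=c['range_z'][int(v),int(u)] if d is None else d
    p=np.array([(u-c['cx'])/c['f']*d,(v-c['cy'])/c['f']*d,d,1.]); return (c['T']@p)[:3]
def plane(c,u,v,z):
    o=c['T'][:3,3]; q=pt(c,u,v,1.)-o; return o+q*(z-o[2])/q[2]
def save(c,n): cv2.imwrite('pics/'+n,c['color'][:,:,::-1])
E
python3 - <<'E'
from h import *
s=r.state(); print({k:np.round(v,3) for k,v in s.items()}, r.tip_extent)
for n in('top','side'):
    c=cam(n); save(c,n+'0.png'); print(n,c['f'],np.round(c['T'],3).tolist())
E
```

```text
{'clock': np.float64(0.0), 'joint_pos': array([ 1.433,  0.502, -0.427,  1.551,  0.221,  1.138, -0.21 ]), 'qd': array([ 0.001,  0.   ,  0.   ,  0.001, -0.   , -0.   , -0.   ]), 'joint_torque': array([ 1.0000e-03, -5.6952e+01, -5.8160e+00, -2.8094e+01,  1.1000e-02,
        1.2000e-02, -0.0000e+00]), 'tcp_pos': array([ 0.253, -0.598,  0.241]), 'eef_rot': array([ 0.98 ,  0.199, -0.   , -0.001]), 'wrist_force': array([-0.298, -0.076,  0.109]), 'ft_torque': array([-0.006, -0.017, -0.056]), 'grip_force': np.float64(0.0), 'grip_width': np.float64(0.085)} 0.011
top 536.0281273084659 [[-0.01, -0.984, 0.18, 0.214], [-1.0, 0.01, -0.004, 0.208], [0.003, -0.18, -0.984, 1.143], [0.0, 0.0, 0.0, 1.0]]
side 402.4183762191304 [[-0.993, -0.071, 0.097, 0.328], [-0.118, 0.421, -0.9, 1.021], [0.024, -0.904, -0.426, 0.498], [0.0, 0.0, 0.0, 1.0]]
```

View pics/top0.png

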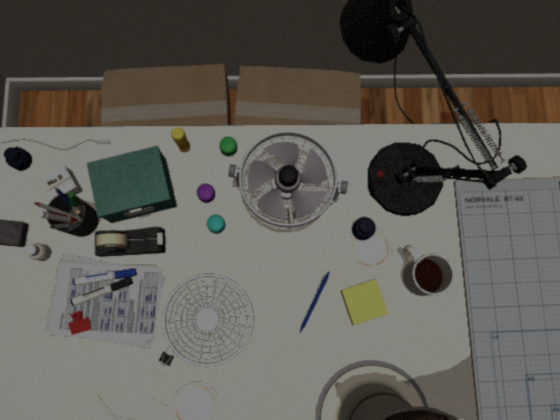

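View pics/side0.png

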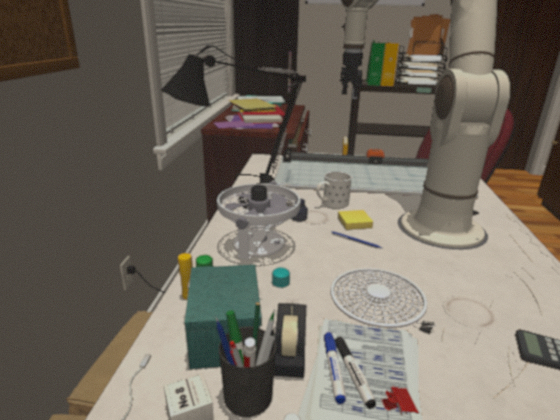

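The top view shows the fan at about (288,180) with the black cap on its hub at (288,176). Things that could be mistaken for the cap are the green (228,145), purple (206,192) and teal (216,224) caps and the dark blue ink bottle (364,228). Others are the dark bottle at (17,157) and the lamp's black base (405,178). I choose the black one on the hub. The side view agrees, with the black cap at (259,192).

```bash
python3 - <<'E'
from h import *
for n,(u,v) in (('top',(288,176)),('side',(259,192))):
    c=cam(n); g=c['color'].max(2)
    u0,v0=u-22,v-22
    m=(g[v0:v0+44,u0:u0+44]<45).astype(np.uint8)
    k,l,st,ce=cv2.connectedComponentsWithStats(m)
    for i in range(1,k):
        if st[i,4]>30: print(n,st[i]+[u0,v0,0,0,0],ce[i]+[u0,v0])
    crop=c['color'][v-60:v+60,u-70:u+70,::-1]; cv2.imwrite(f'pics/crop_{n}.png',cv2.resize(crop,None,fx=4,fy=4,interpolation=2))
    print('pt',pt(c,u,v), 'pl',plane(c,u,v,.154))
    if n=='top':
        d=c['range_z']; vv,uu=np.mgrid[:420,:560]
        P=np.stack([(uu-c['cx'])/c['f']*d,(vv-c['cy'])/c['f']*d,d,1+0*d],-1)@c['T'].T
        x,y,z=P[...,0],P[...,1],P[...,2]
        near=(z>.147)&(z<.165)&(abs(uu-288)<22)&(abs(vv-176)<22)
        print('cap by depth',P[near].mean(0),P[near].max(0),P[near].min(0),near.sum())
        rim=(z>.115)&(z<.135)&(abs(uu-288)<60)&(abs(vv-180)<60)
        print('rim',P[rim].max(0),P[rim].min(0))
        # height map
        for X in np.arange(.9,.1,-.05):
            print('%.2f'%X,[round(float(z[(abs(x-X)<.025)&(abs(y-Y)<.025)&(d>0)].max(initial=-1)),2) for Y in np.arange(.3,-.35,-.05)])
E
```

```text
top [279 165  19  22 330] [287.94242424 175.51212121]
top [277 185  18   8  36] [285.30555556 189.61111111]
pt [0.46980843 0.16993994 0.15301955] pl [0.4695549  0.16997725 0.154     ]
cap by depth [0.47470693 0.17040761 0.15177386 1.        ] [0.49284657 0.18886177 0.15722137 1.        ] [0.45666291 0.15245014 0.14702468 1.        ] 291
rim [0.5708183  0.28499625 0.13492507 1.        ] [0.37906945 0.05504767 0.11503863 1.        ]
0.90 [-0.46, -0.46, -0.46, -0.46, -0.46, -0.46, -0.46, -0.46, -0.46, -0.73, -0.45, -0.73, -0.73]
0.85 [-0.46, -0.46, -0.46, -0.46, -0.46, -0.46, -0.46, -0.46, -0.46, -1.0, -0.44, -1.0, -1.0]
0.80 [-0.46, -0.46, -0.46, -0.46, -0.46, -0.46, -0.46, -0.46, -0.46, -1.0, -0.42, -0.4, -1.0]
0.75 [-1.0, -1.0, -1.0, -1.0, -1.0, -1.0, -1.0, -1.0, -1.0, -1.0, -1.0, -0.4, -1.0]
0.70 [-1.0, -1.0, -1.0, -1.0, 0.35, 0.41, 0.39, 0.32, -1.0, -1.0, -1.0, -1.0, -1.0]
0.65 [0.0, 0.0, 0.0, 0.0, 0.34, 0.42, 0.44, 0.33, 0.0, 0.0, 0.0, -0.0, 0.01]
0.60 [0.04, 0.01, 0.0, 0.0, 0.0, 0.42, 0.44, 0.42, 0.02, 0.01, 0.01, 0.0, 0.01]
0.55 [0.03, 0.13, 0.13, 0.13, 0.13, 0.01, 0.02, 0.42, 0.38, 0.03, 0.01, 0.01, 0.01]
0.50 [0.13, 0.13, 0.16, 0.16, 0.13, 0.12, 0.03, 0.39, 0.39, 0.02, 0.02, 0.02, 0.02]
0.45 [0.02, 0.13, 0.16, 0.16, 0.13, 0.13, 0.02, 0.09, 0.39, 0.38, 0.37, 0.02, 0.03]
0.40 [0.03, 0.13, 0.13, 0.13, 0.13, 0.04, 0.06, 0.02, 0.38, 0.38, 0.36, 0.02, 0.02]
0.35 [0.01, 0.01, 0.01, 0.01, 0.01, 0.02, 0.06, 0.08, 0.09, 0.09, 0.02, 0.02, 0.02]
0.30 [0.01, 0.01, 0.0, 0.0, 0.01, 0.0, 0.03, 0.09, 0.09, 0.09, 0.02, 0.02, 0.03]
0.25 [0.02, 0.01, 0.0, 0.01, 0.01, 0.03, 0.03, 0.09, 0.09, 0.09, 0.02, 0.02, 0.02]
0.20 [0.02, 0.01, 0.0, 0.01, 0.01, 0.03, 0.03, 0.02, 0.0, 0.0, 0.03, 0.02, 0.03]
0.15 [0.02, 0.01, 0.0, 0.01, 0.01, 0.01, 0.01, 0.0, 0.0, 0.0, 0.03, 0.03, 0.02]
pt [0.47156898 0.18621654 0.14690463] pl [0.4686753  0.20307658 0.154     ]
```

View pics/crop_top.png

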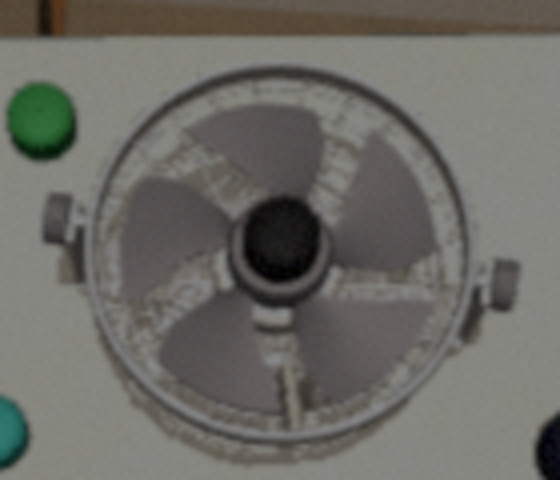

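View pics/crop_side.png

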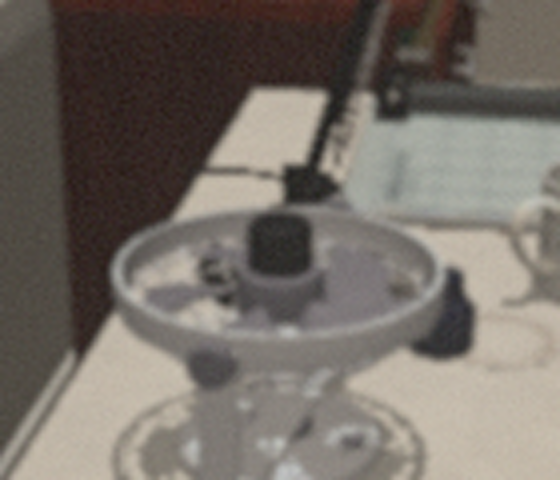

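The crops confirm the choice: a black ribbed cap stands on the grey hub, seen in the top crop at (282,238) and the side crop at (280,240). The hub is at about (0.475, 0.170), and the measured cap top of 0.153–0.157 matches the expected 0.154. The lamp's arm, up to 0.44 m high, stands in the way, so I'll go over it.

Request:
servo_tool(plan=[[0,0.083,0.417,0.433,0],[0,0.083,0.417,0.433,0],[0,0.083,0.417,0.433,0],[0,0.083,0.417,0.433,0],[0,0.083,0.417,0.433,0],[0,0.083,0.417,0.433,0],[0,0.083,0.417,0.433,0],[0,0.083,0.417,0.433,0]])

```text
clock: 1.0
tcp_pos: [0.3062, -0.3449, 0.5068]
eef_rot: [0.979, 0.202, 0.001, 0.003]
wrist_force: [1.3, 0.4, 0.6]
grip_width: 0.0851
grip_force: 0.0
```

```bash
python3 - <<'E'
from h import *
s=r.state(); print({k:np.round(s[k],3) for k in('clock','joint_pos','tcp_pos','eef_rot')})
E
```

```text
{'clock': np.float64(1.0), 'joint_pos': array([ 1.363, -0.011, -0.567,  1.574, -0.004,  1.57 , -0.368]), 'tcp_pos': array([ 0.306, -0.345,  0.507]), 'eef_rot': array([0.979, 0.202, 0.001, 0.003])}
```

Request:
servo_tool(plan=[[0,0.2,0.25,0,0],[0,0.2,0.25,0,0],[0,0.2,0.25,0,0],[0,0.2,0.25,0,0],[0,0.28,0.58,0,0],[0,0.28,0.58,0,0],[0,0.28,0.58,0,0],[0,0.28,0.58,0,0]])

```text
clock: 1.8
tcp_pos: [0.4706, -0.0025, 0.5017]
eef_rot: [0.98, 0.198, -0.0, 0.0]
wrist_force: [0.6, -0.9, -0.4]
grip_width: 0.0852
grip_force: 0.0
```

Request:
servo_tool(plan=[[0,0,0.28,0,0],[0,0,0.28,0,0],[0,0,0.28,0,0],[0,0,0.28,0,0]])

```text
clock: 2.2
tcp_pos: [0.469, 0.1694, 0.5019]
eef_rot: [0.979, 0.203, 0.0, -0.001]
wrist_force: [0.3, -0.1, -0.4]
grip_width: 0.0856
grip_force: 0.0
```

```bash
python3 - <<'E'
from h import *
s=r.state(); print({k:np.round(s[k],3) for k in('clock','joint_pos','tcp_pos','eef_rot','wrist_force')})
E
```

```text
{'clock': np.float64(2.2), 'joint_pos': array([ 0.625,  0.161, -1.163,  1.493,  0.146,  1.583, -1.694]), 'tcp_pos': array([0.469, 0.169, 0.502]), 'eef_rot': array([ 0.979,  0.203,  0.   , -0.001]), 'wrist_force': array([ 0.296, -0.104, -0.413])}
```

Request:
servo_tool(plan=[[0,0.008,0,-0.42,0.76],[0,0.008,0,-0.42,0.76],[0,0.008,0,-0.42,0.76],[0,0.008,0,-0.42,0.76],[0,0.008,0,-0.42,0.76],[0,0.008,0,-0.42,0.76],[0,0.008,0,-0.42,0.76],[0,0.008,0,-0.42,0.76]])

```text
clock: 3.0
tcp_pos: [0.4749, 0.1636, 0.2488]
eef_rot: [0.696, 0.718, -0.001, -0.001]
wrist_force: [0.6, 1.3, 0.7]
grip_width: 0.0856
grip_force: 0.0
```

```bash
python3 - <<'E'
from h import *
c=cam('side');save(c,'side1.png')
s=r.state(); print({k:np.round(s[k],3) for k in('clock','joint_pos','tcp_pos','eef_rot','wrist_force','ft_torque')})
print(c['T']@[0,0,0,1])
T=np.linalg.inv(c['T']); q=T@np.r_[.475,.17,.148,1]; print('cap px',c['f']*q[:2]/q[2]+[c['cx'],c['cy']])
E
```

```text
{'clock': np.float64(3.05), 'joint_pos': array([ 0.625,  0.494, -1.287,  1.89 ,  0.519,  1.158, -0.816]), 'tcp_pos': array([0.475, 0.163, 0.249]), 'eef_rot': array([ 0.694,  0.72 , -0.001, -0.001]), 'wrist_force': array([ 0.341, -0.112, -0.612]), 'ft_torque': array([ 0.012, -0.032,  0.009])}
[0.32831264 1.02089865 0.49817185 1.        ]
cap px [258.72056168 188.80795405]
```

View pics/side1.png

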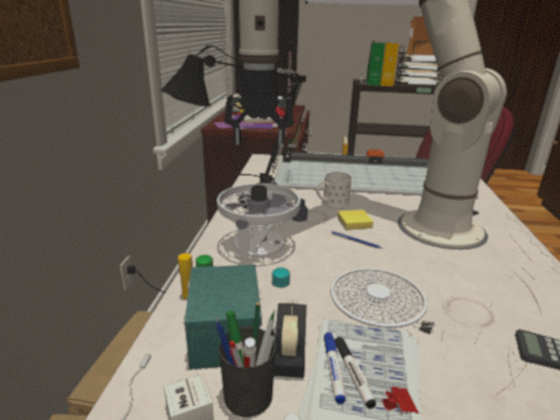

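The picture shows the open gripper above the fan at about (258,130), lined up with the cap at (259,192). The fingers close along x, and the lamp is clear. I'll descend and grip.

Request:
servo_tool(plan=[[0,0,0.011,-0.07,0],[0,0,0.011,-0.14,0],[0,0,0.011,-0.18,0],[0,0,0.011,-0.18,0],[0,0,0.011,-0.18,0]])

```text
clock: 3.55
tcp_pos: [0.4753, 0.1709, 0.1423]
eef_rot: [0.699, 0.715, -0.0, -0.0]
wrist_force: [0.4, -0.2, 0.7]
grip_width: 0.0855
grip_force: 0.0
```

```bash
python3 - <<'E'
from h import *
s=r.state(); print({k:np.round(s[k],3) for k in('clock','tcp_pos','wrist_force','ft_torque')})
c=cam('side'); crop=c['color'][120:240,190:330,::-1]; cv2.imwrite('pics/c2.png',cv2.resize(crop,None,fx=4,fy=4,interpolation=2))
E
```

```text
{'clock': np.float64(3.55), 'tcp_pos': array([0.475, 0.171, 0.142]), 'wrist_force': array([ 0.353, -0.178,  0.705]), 'ft_torque': array([ 0.085,  0.011, -0.045])}
```

View pics/c2.png

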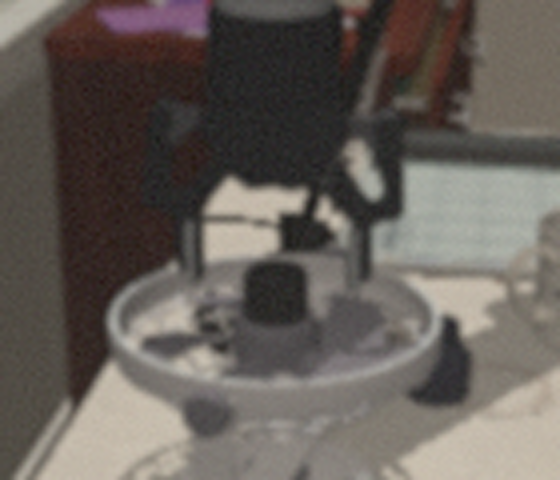

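The fingers straddle the cap at crop x of about 190 and 360, with the cap at 276, and they clear the rim. Closing now.

Request:
servo_tool(plan=[[1,0,0,-0.003,0],[1,0,0,-0.003,0],[1,0,0,-0.003,0],[1,0,0,-0.003,0],[1,0,0,-0.003,0],[1,0,0,-0.003,0],[1,0,0,-0.003,0],[1,0,0,-0.003,0]])

```text
clock: 4.4
tcp_pos: [0.4757, 0.1707, 0.1413]
eef_rot: [0.699, 0.715, 0.0, 0.001]
wrist_force: [-1.7, -1.6, 8.2]
grip_width: 0.036
grip_force: 59.4
```

```bash
cat > s.py <<'E'
from h import *
s=r.state(); print({k:np.round(s[k],3).tolist() for k in('clock','joint_pos','tcp_pos','wrist_force','ft_torque','grip_width','grip_force')})
q=s['eef_rot']; print('yaw',np.degrees(2*np.arctan2(q[1],q[0])))
E
python3 s.py
```

```text
{'clock': 4.4, 'joint_pos': [0.471, 0.619, -1.119, 1.983, 0.682, 0.978, -0.965], 'tcp_pos': [0.476, 0.171, 0.141], 'wrist_force': [-1.651, -1.643, 8.248], 'ft_torque': [-0.336, 0.429, 0.002], 'grip_width': 0.036, 'grip_force': 59.438}
yaw 91.33536342351412
```

Request:
servo_tool(plan=[[1,0,0,0,0.03],[1,0,0,0.001,0.06],[1,0,0,0.001,0.09],[1,0,0,0.001,0.09]])

```text
clock: 4.8
tcp_pos: [0.4754, 0.1708, 0.1416]
eef_rot: [0.646, 0.763, 0.0, -0.0]
wrist_force: [-3.1, -0.1, 4.7]
grip_width: 0.0366
grip_force: 60.4
```

```bash
python3 s.py
```

```text
{'clock': 4.8, 'joint_pos': [0.489, 0.639, -1.151, 1.983, 0.707, 0.995, -0.844], 'tcp_pos': [0.475, 0.171, 0.142], 'wrist_force': [-3.08, -0.134, 4.666], 'ft_torque': [-0.144, 0.465, -0.322], 'grip_width': 0.037, 'grip_force': 60.378}
yaw 99.46537327548769
```

Request:
servo_tool(plan=[[1,0,0,0,0.015],[1,0,0,0,0.03],[1,0,0,0,0.03]])

```text
clock: 5.1
tcp_pos: [0.4753, 0.1708, 0.1416]
eef_rot: [0.628, 0.778, -0.0, -0.0]
wrist_force: [-2.3, -0.4, 7.0]
grip_width: 0.0363
grip_force: 60.5
```

```bash
python3 s.py
```

```text
{'clock': 5.1, 'joint_pos': [0.495, 0.646, -1.161, 1.983, 0.715, 1.001, -0.804], 'tcp_pos': [0.475, 0.171, 0.142], 'wrist_force': [-2.275, -0.378, 6.98], 'ft_torque': [-0.171, 0.595, -0.577], 'grip_width': 0.036, 'grip_force': 60.508}
yaw 102.13244623632147
```

The torque rose from 0.32 to 0.58 N m, so it binds anticlockwise. I'll try clockwise.

Request:
servo_tool(plan=[[1,0,0,0,-0.04],[1,0,0,0,-0.08],[1,0,0,0,-0.12],[1,0,0,0,-0.16],[1,0,0,0.001,-0.2],[1,0,0,0.002,-0.24],[1,0,0,0.002,-0.24]])

```text
clock: 5.8
tcp_pos: [0.4757, 0.1698, 0.1425]
eef_rot: [0.763, 0.646, -0.0, 0.001]
wrist_force: [0.3, -3.2, 4.9]
grip_width: 0.0364
grip_force: 60.3
```

```bash
python3 s.py
```

```text
{'clock': 5.8, 'joint_pos': [0.449, 0.591, -1.079, 1.983, 0.645, 0.961, -1.122], 'tcp_pos': [0.476, 0.17, 0.143], 'wrist_force': [0.308, -3.155, 4.905], 'ft_torque': [-0.662, 0.057, 0.056], 'grip_width': 0.036, 'grip_force': 60.29}
yaw 80.53179067212712
```

The torque is small this way, so the thread is left-handed. I'll continue clockwise and follow the climb.

Request:
servo_tool(plan=[[1,0,0,0.001,-0.06],[1,0,0,0.0025,-0.12],[1,0,0,0.004,-0.18],[1,0,0,0.005,-0.24],[1,0,0,0.006,-0.3],[1,0,0,0.0075,-0.36],[1,0,0,0.009,-0.42],[1,0,0,0.01,-0.48]])

```text
clock: 6.6
tcp_pos: [0.4755, 0.1706, 0.1482]
eef_rot: [0.948, 0.32, 0.0, 0.0]
wrist_force: [1.1, -1.6, 0.6]
grip_width: 0.0364
grip_force: 59.9
```

```bash
python3 s.py
```

```text
{'clock': 6.6, 'joint_pos': [0.342, 0.496, -0.916, 1.982, 0.501, 0.905, -1.757], 'tcp_pos': [0.475, 0.171, 0.148], 'wrist_force': [1.123, -1.622, 0.553], 'ft_torque': [-0.242, -0.112, 0.147], 'grip_width': 0.036, 'grip_force': 59.911}
yaw 37.28818253208259
```

Request:
servo_tool(plan=[[1,0,0,0.001,-0.06],[1,0,0,0.002,-0.11],[1,0,0,0.007,-0.11],[1,0,0,0.012,-0.11],[1,0,0,0.012,-0.11]])

```text
clock: 7.1
tcp_pos: [0.4753, 0.1711, 0.1556]
eef_rot: [0.971, 0.239, 0.0, -0.0]
wrist_force: [-0.2, -0.1, -0.9]
grip_width: 0.0368
grip_force: 60.2
```

```bash
python3 s.py
```

```text
{'clock': 7.1, 'joint_pos': [0.323, 0.469, -0.887, 1.977, 0.461, 0.907, -1.893], 'tcp_pos': [0.475, 0.171, 0.156], 'wrist_force': [-0.17, -0.134, -0.873], 'ft_torque': [-0.024, 0.012, 0.016], 'grip_width': 0.037, 'grip_force': 60.228}
yaw 27.60118744486017
```

Only the cap's weight shows on the wrist, so it is free. I'll lift it 100 mm above the hub.

Request:
servo_tool(plan=[[1,0,0,0.03,0],[1,0,0,0.07,0],[1,0,0,0.11,0],[1,0,0,0.145,0],[1,0,0,0.15,0],[1,0,0,0.15,0],[1,0,0,0.15,0]])

```text
clock: 7.8
tcp_pos: [0.4747, 0.1702, 0.2442]
eef_rot: [0.971, 0.238, -0.001, 0.0]
wrist_force: [-0.2, -0.6, -0.8]
grip_width: 0.0365
grip_force: 60.3
```

```bash
python3 s.py; python3 - <<'E'
from h import *
c=cam('side'); crop=c['color'][90:240,180:340,::-1]; cv2.imwrite('pics/c3.png',cv2.resize(crop,None,fx=4,fy=4,interpolation=2))
E
```

```text
{'clock': 7.8, 'joint_pos': [0.415, 0.347, -0.974, 1.895, 0.326, 1.071, -1.783], 'tcp_pos': [0.475, 0.17, 0.244], 'wrist_force': [-0.2, -0.569, -0.848], 'ft_torque': [-0.03, -0.006, 0.014], 'grip_width': 0.036, 'grip_force': 60.308}
yaw 27.48604528023612
```

View pics/c3.png

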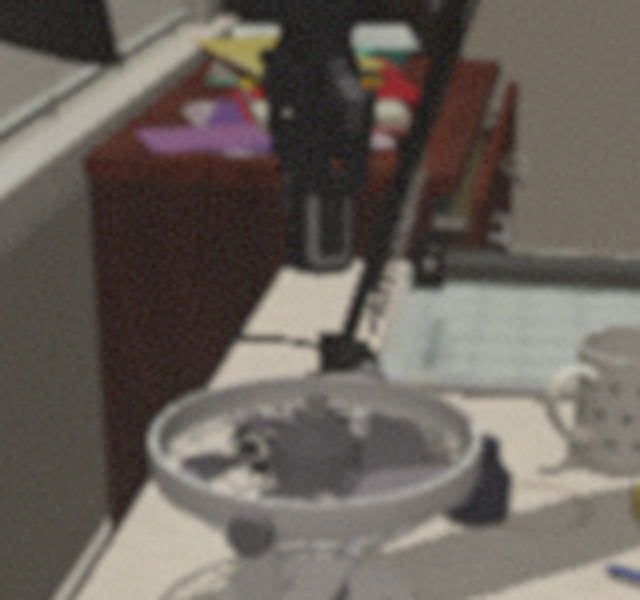

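The black cap is off the hub, whose bare shaft shows at crop (320,420), and it is held upright between the pads at crop (325,235). The fan and the things beside it have not moved. It hangs about 100 mm above the hub face, so I'm handing in.

```bash
python3 -c "
from workcell import r
print(r.sign_off())"
```

```text
the job is handed in; nothing more can be done
None
```

I unscrewed the cap (left-hand thread, so it came off clockwise), lifted it about 10 cm above the hub and handed the job in at 7.8 s, with the cap still held upright and at rest; the result of the judging was not shown.

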